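Hang the parts basket and hold the press open

ROBOT

A 6-joint arm with a two-finger parallel gripper is mounted at the origin on the work surface. World frame = base frame: x ahead of the robot, y to its left, z up, the work surface at z = 0. Lengths are in m, angles in rad, forces in N, time in s.
With the tool pointing down it reaches from about 0.35 to 0.775 m from the base axis. Payload 7.3 kg.
Tool frame: the origin (TCP) lies at the very end of the fingers, on their centre line; the grasp point (between the pads) lies 19 mm behind it; z points along the fingers, y is the line along which they close (so a half turn about z gives the same grasp; the last joint's range is limited). The gripper opens to 92 mm and grips with 3 to 60 N. Pads are 19 mm wide; open, the fingers measure 130 mm over their backs; the gripper's body (75 mm by 190 mm) begins 47 mm behind the grasp point.
Start: joints at [1.133, 0.342, 1.524, -0, 1.275, -0.146], TCP at [0.151, 0.503, 0.227] pointing down, gripper open.
Joint ranges: [-2.53, 2.53], [-0.77, 2.02], [0.04, 2.7], [-1, 4.14], [0.28, 2.66], [-3.11, 3.11]. Speed limits (rad/s): [2.57, 2.57, 3.14, 3.14, 3.14, 3.14].

INTERFACE

Orientations are given as a rotation vector (axis times angle).
In Python, from cell import ctrl, hand, read_state, cams, workorder gives the robot as it stands. Calls block until the motion is done:
- ctrl.movep(position, orientation): joint-space move of the TCP to a pose.
- ctrl.move_l(position, rate=0.15, rot=None): straight line of the TCP; rot=None keeps the orientation; rate is the mean speed in m/s.
- ctrl.move_j(angles): joint-space move.
- hand.grip(opening, force=None): opening from 0.0 (shut) to 1.0 (fully open); force is the grip in N (None keeps the last); returns when the fingers have stopped.
- ctrl.hold(seconds).
- ctrl.ik(position, orientation): joint angles nearest the present ones, or None.
- read_state(): the state.
- cams.grab_frame(name): name is "side" or "top" or "wrist"; returns the picture (420x560x3 uint8, red, green, blue); there is no depth.
- cams.get_calibration(name): a dict with "mtx" (3x3 intrinsics, pixels), "xyz" and "orientation" of the camera in the world. Camera axes: x right, y down, z forward; pixel columns grow to the right and rows downward; lengths in m; the calibration is good to about 2 mm. A picture is of the moment at which its call begins: read the wrist's pose just before it. get_calibration takes no time and is no camera call; for the wrist camera it gives the pose at the moment of the call.
A pose or a line that the arm cannot do raises ctrl.PlanningError and nothing moves.
- workorder.close_job(): hands the job in; it is judged then, once.
The state is a dict: "time": time; "joints": joint angles; "qvel": joint speeds; "joint_efforts": joint torques, N m; "tcp_pos": TCP position; "ee_rot": TCP orientation; "wrist_force": force on the tool from outside, world axes, zero at the start; "wrist_torque": the same for the moment, N m; "grip_width": opening from 0.0 (shut) to 1.0 (fully open); "gripper_force": force on a finger pad.
Only numpy, scipy, OpenCV 4.12 (cv2) and the standard library are available. Lean on these libraries where they do the work, as an engineer would, in place of code of your own. Each camera call takes 0.05 s, during which the arm holds its last target. There are 200 camera calls.

TASK

Get the hand press ready for me to take the wheel out of its die: hang the tin parts basket by its handle on the hook at the side of the press and let go of it, then raise the press lever until the ram stands at the very top of its lift, not short of it and not over the top. Finish while still holding the lever there, because it drops back if you let go, and leave the wheel and everything else on the bench where they are.

Things in the scene. Friction and masses are not known exactly. Their poses are not given: they have to be found in the camera images.
- press_base (a point): Black cast iron eccentric hand press, bolted down. Point: centre of the underside of its base (270 x 140 x 30 mm). x points from its open front to its back, y to its left (hook side), z up. Head: x -100 to +125, y -37 to +37, z 124 to 295 mm. The ram slides in it at x = -45 mm, over the die; the eccentric in its top stays below 310 mm. Bench at z = 0.
- hook_seat (a point): Bright steel hook, 8 mm round bar standing out level along press y from the left flank of the head. Point: on top of the bar in its low seat, 78 mm from the flank, 228 mm above the bench, where a handle's underside rests; axes as the press. The upturned tip is 22 mm further out along y, its top 22 mm above this point; towards the flank the bar rises 6 mm.
- basket: Open tin parts basket, 150 x 90 x 50 mm, about 0.26 kg, with a rigid upright handle of 10 mm round steel bar arching over its length. Origin: centre of its underside; x along its length and the handle, z up. The bar's axis rises upright at x = -72 and +72 mm to z = 115, slopes in to z = 140 at x = -55 and +55, then gently to z = 148 at the middle.
- basket_handle (a point): Middle of the basket's handle, on the bar's axis, 148 mm above the basket's underside; axes as the basket. This part of the handle belongs on the hook; the bar can be pinched beside it.
- lever (a joint): Press lever angle, rad. 0 = on its lower stop, 46 degrees below level, ram down; grows as the ball swings up. The lever turns an eccentric: the ram is highest (15 mm up) at 1.30, the lever then 28.6 degrees above level; beyond, the ram sinks again, to the upper stop at 1.75. Let go, it drops back by its weight; 3 to 5 N at the ball lifts it, up to 10 N if squeezed, as the ball turns in the grip.
- lever_knob (a point): Centre of the dark steel ball, 34 mm diameter, on the end of the bright 14 mm lever rod, in front of the press (robot's side), right of its middle. It moves with the lever in the upright plane of press x and z.
- lever_pivot (a point): Fixed point on the lever's axis (along press y) 53 mm clear of the right flank of the head, 235 mm above the bench, in the plane in which rod and ball swing; axes as the press. At lever angle q the ball's centre is 190 mm x cos(q - 0.80) in front of it (press -x) and 190 mm x sin(q - 0.80) above it.
- wheel: Pewter-grey tin wheel, 48 mm diameter, 10 mm thick, lying in the die under the ram. Origin: centre of its underside. Stays there.
- boiler: Rusty orange tin locomotive boiler, 110 x 66 mm, with a chimney, 98 mm high in all, standing on the bench. Origin: centre of its underside, x along it. To be left alone.
- mallet: Wooden mallet lying on the bench right of the press: round boxwood head 52 mm diameter x 90 mm, handle 22 mm diameter, 227 mm long in all. Origin under the handle between grip and head; x along the handle to the head. To be left alone.
- soldier_base: Bent tin soldier base, 58 x 34 x 10 mm, on the bench left of the press. Origin: near the middle of its underside. To be left alone.
Not all that is in view belongs to the job. Leave any purple look-alike of the basket alone.

How it is judged:
By the outcome, as a careful person would: the job done as asked, in the order asked, and still so for the second after the job is handed in, while the arm keeps its last pose, push and grip.
It also fails if it takes over 72 s, if anything falls off the work surface, if the arm or the gripper's body presses on something with over 40 N, if the wrist force passes 120 N, or if a joint passes its speed limit or range.

## Working session

There is one attempt and no reset: what is moved stays moved. The work goes in short steps, each a Python script; the robot and the scene stay as the last script left them, time stands still between calls to the robot, and variables do not carry over. Pictures are saved under pics/ and viewed, at most 10 in all, crops included, and the job is handed in when it is done.

```bash
ls; mkdir -p pics
python3 - <<'E'
from cell import ctrl, hand, read_state, cams, workorder
import cv2
for n in ["side","top"]:
    im=cams.grab_frame(n); cv2.imwrite(f"pics/{n}0.png",cv2.resize(im[:,:,::-1],(784,588),interpolation=cv2.INTER_CUBIC))
    print(n,cams.get_calibration(n))
print(read_state())
E
```

```text
pics
side {'mtx': array([[416.81364504,   0.        , 276.52533528],
       [  0.        , 416.81364504, 205.86305034],
       [  0.        ,   0.        ,   1.        ]]), 'xyz': array([0.30496694, 0.72201096, 0.88429525]), 'orientation': array([-0.40793168,  2.77869816, -1.12011995])}
top {'mtx': array([[535.10004878,   0.        , 283.90081974],
       [  0.        , 535.10004878, 213.32428901],
       [  0.        ,   0.        ,   1.        ]]), 'xyz': array([0.29203797, 0.05249019, 1.53784276]), 'orientation': array([-2.1403517 ,  2.13623114, -0.15615443])}
{'time': 0.1, 'joints': array([ 1.13304728e+00,  3.42621429e-01,  1.52488941e+00,  1.16349331e-05,
        1.27537196e+00, -1.45967533e-01]), 'qvel': array([ 0.00023263, -0.00026413, -0.00045143, -0.00050796, -0.00145217,
        0.00221998]), 'joint_efforts': array([ 1.21896315e-03, -4.32009208e+01, -2.44696462e+01,  7.18688406e-02,
        5.25998720e-02, -8.39410905e-05]), 'tcp_pos': array([0.15083452, 0.50251162, 0.22614206]), 'ee_rot': array([-4.56654879e-01, -3.10783972e+00,  1.93558148e-03]), 'wrist_force': array([-0.69029766,  1.21365021, -0.44511801]), 'wrist_torque': array([-0.01841879, -0.02396916,  0.01731932]), 'gripper_force': 0.0, 'grip_width': 1.0001529826029767}
```

View pics/side0.png

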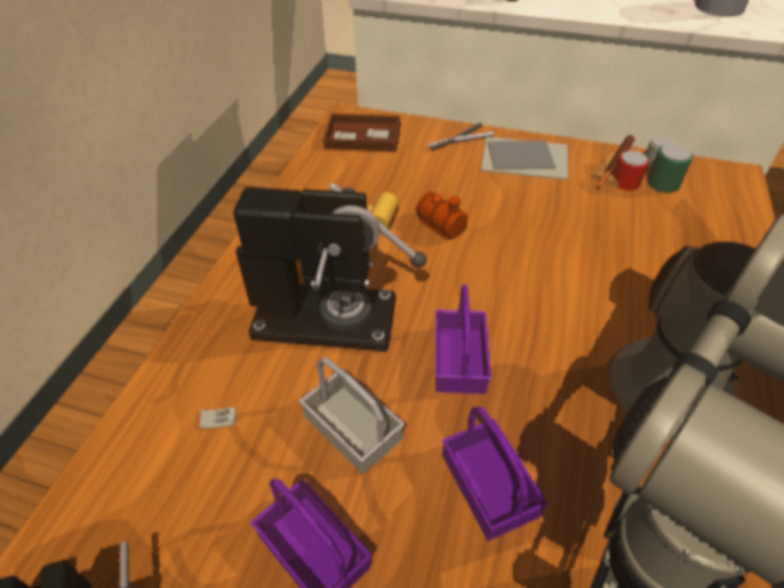

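View pics/top0.png

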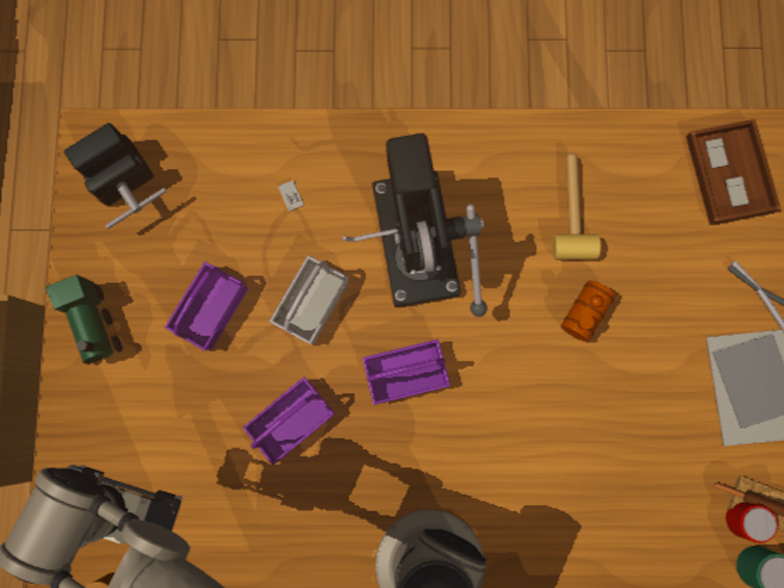

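The top view shows the tin-grey basket at (311,300), in displayed pixels. The purple look-alikes are at (207,306), (289,420) and (406,371). The press is at about (420,220), its hook tip at (346,239) and the lever ball at (478,309). I'm choosing the grey basket and will check it in close crops.

Run:
```python
import cv2
from cell import cams
a=cams.grab_frame("top")[:,:,::-1]; b=cams.grab_frame("side")[:,:,::-1]
cv2.imwrite("pics/topc.png",cv2.resize(a[90:240,180:380],None,fx=4,fy=4,interpolation=cv2.INTER_CUBIC))
cv2.imwrite("pics/sidec.png",cv2.resize(b[125:345,160:320],None,fx=2.7,fy=2.7,interpolation=cv2.INTER_CUBIC))
```

```text
(no output)
```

View pics/topc.png

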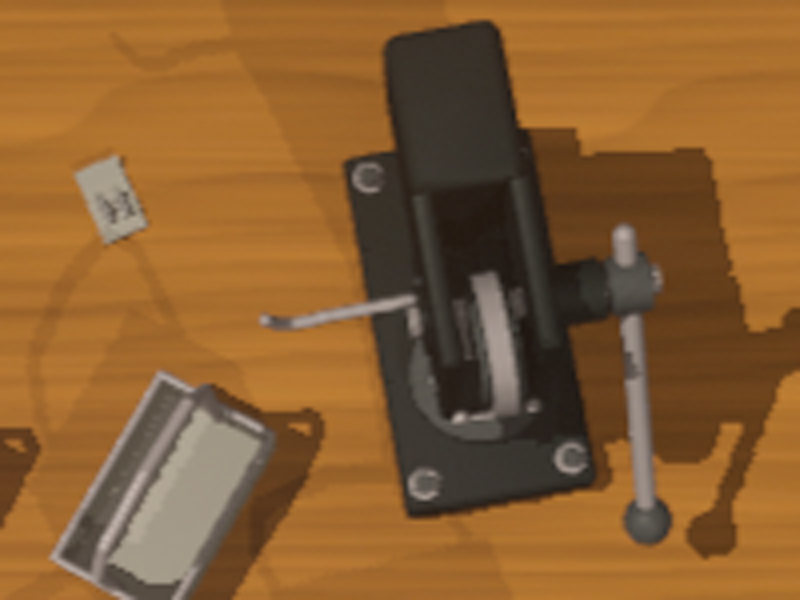

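View pics/sidec.png

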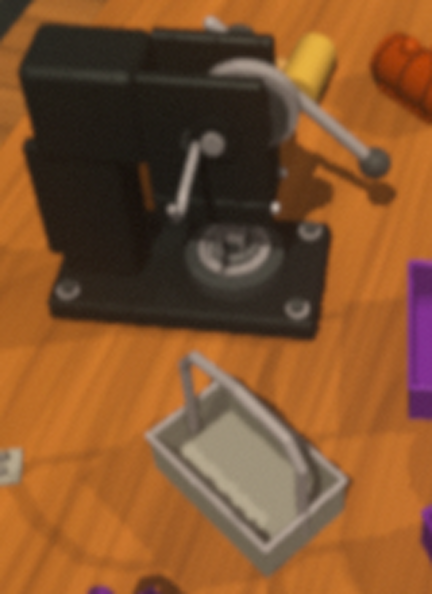

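The crops confirm the grey basket, with its handle upright and rim corners in the top crop at (160,373), (273,437) and (55,558). The hook tip is at (266,322) and the ball at (647,520). The base corners are at (408,515), (595,480) and (345,158). Next is the pose fit.

```bash
cat > h.py <<'E'
import numpy as np, cv2
from scipy.spatial.transform import Rotation as R
from scipy.optimize import least_squares
from cell import ctrl, hand, read_state, cams, workorder
def proj(c,P):
    Rm=R.from_rotvec(c["orientation"]).as_matrix()
    p=(np.atleast_2d(P)-c["xyz"])@Rm; p=p@np.array(c["mtx"]).T
    return p[:,:2]/p[:,2:]
def rz(a): return R.from_euler('z',a).as_matrix()
def w(pose,L): return np.array([pose[0],pose[1],0])+np.atleast_2d(L)@rz(pose[2]).T
E
cat > fit.py <<'E'
from h import *
T,S=cams.get_calibration("top"),cams.get_calibration("side")
tp=lambda x,y:(180+x/4,90+y/4); sp=lambda x,y:(160+x/2.7,125+y/2.7)
def fit(fn,x0):
    f=lambda p:np.concatenate([(proj(c,L)-uv)[0] for c,L,uv in fn(p)])
    s=least_squares(f,x0,loss="soft_l1"); print(np.round(s.x,4)); print(np.round(f(s.x).reshape(-1,2),1).tolist()); return s.x
def press(p):
    hx,px,q=p[3:]; h=[hx,.137,.25]; k=[px-.19*np.cos(q-.8),-.09,.235+.19*np.sin(q-.8)]
    return [(c,w(p,L),uv) for c,L,uv in [
     (T,[-.135,.07,.03],tp(408,515)),(T,[-.135,-.07,.03],tp(595,482)),(T,[.135,.07,.03],tp(345,160)),
     (T,h,tp(265,320)),(T,k,tp(647,520)),(T,[px,-.09,.235],tp(630,285)),
     (S,[-.135,.07,.03],sp(318,326)),(S,[.135,.07,.03],sp(52,310)),(S,[-.135,-.07,.03],sp(330,228)),
     (S,h,sp(176,207)),(S,k,sp(375,162))]]
def bask(p):
    return [(c,w(p,L),uv) for c,L,uv in [
     (T,[.075,.045,.05],tp(160,373)),(T,[.075,-.045,.05],tp(273,437)),(T,[-.075,.045,.05],tp(55,558)),(T,[-.075,-.045,.05],(222.1,245)),
     (S,[.075,.045,.05],sp(148,436)),(S,[-.075,.045,.05],sp(268,548)),(S,[-.075,-.045,.05],sp(350,482)),
     (S,[.057,0,.140],sp(195,356)),(S,[-.06,0,.138],sp(298,440))]]
fit(press,[.6,0,-.1,-.03,-.03,0]); fit(bask,[.45,.2,-.5])
E
python3 fit.py
```

```text
[ 0.6524  0.0271  0.1852 -0.0298 -0.0443 -0.0016]
[[-0.6, 0.8], [1.0, 0.2], [-1.5, -0.3], [-0.3, 0.4], [0.1, 0.2], [-0.7, -0.2], [0.1, -0.5], [-2.2, -2.7], [0.9, -2.7], [-0.3, -0.3], [0.0, 0.4]]
[ 0.5187  0.2411 -0.4945]
[[0.2, 0.7], [-0.4, -0.5], [0.1, 0.5], [-0.4, 0.3], [1.1, -0.2], [0.4, 0.0], [-1.1, -1.4], [0.0, -0.4], [-1.5, 0.9]]
```

```bash
cat >> h.py <<'E'
PR=np.array([.6524,.0271,.1852]); HX,PX=-.0298,-.0443; BK=np.array([.5187,.2411,-.4945])
def rot(yaw,z,y):   # tool z and y given in a frame turned by yaw
    z=np.array(z,float); y=np.array(y,float); M=np.column_stack([np.cross(y,z),y,z])
    return R.from_matrix(rz(yaw)@M)
def tilt(yaw,th,s): return rot(yaw,[0,-np.sin(th),-np.cos(th)],[0,s*np.cos(th),-s*np.sin(th)])
def tcp(g,r,back=0): return np.asarray(g)+r.apply([0,0,.019-back])
OFF=-.032; HB=.148-.008*abs(OFF)/.055; TH=np.radians(28)
def seatgrasp(dy,dz): return w(PR,[HX+OFF,.115+dy,.228+.005+dz-(.148-HB)])[0]
def ball(q): return w(PR,[PX-.19*np.cos(q-.8),-.09,.235+.19*np.sin(q-.8)])[0]
def lev(th,s): return rot(PR[2],[np.sin(th),0,-np.cos(th)],[0,s,0])
E
python3 - <<'E'
from h import *
print("seat",seatgrasp(0,0),"ball",ball(0),ball(1.3))
for s in(1,-1):
    a=tilt(BK[2],TH,s); b=tilt(PR[2],TH,s); g=w(BK,[OFF,0,HB])[0]
    for p,r in[(tcp(g,a,.12),a),(tcp(g,a),a),(tcp(g+[0,0,.18],a),a),(tcp(seatgrasp(.12,.045),b),b),(tcp(seatgrasp(0,.045),b),b),(tcp(seatgrasp(0,0),b),b),(tcp(seatgrasp(0,0),b,.15),b)]:
        q=ctrl.ik(p,r.as_rotvec()); print(s,np.round(p,3),None if q is None else np.round(q,2))
    for d in(20,30,40,50):
        r=lev(np.radians(d),s)
        for k in(0,.65,1.3):
            q=ctrl.ik(tcp(ball(k),r),r.as_rotvec()); print(s,d,k,None if q is None else np.round(q,2))
E
```

```text
seat [0.57048036 0.12875339 0.22834545] ball [ 0.49531983 -0.0938943   0.09870234] [ 0.46154111 -0.10022264  0.32609085]
1 [0.513 0.298 0.233] [ 0.53  0.75  0.9  -0.26  1.9  -0.58]
1 [0.486 0.248 0.127] [ 0.48  0.73  1.24 -0.26  1.58 -0.54]
1 [0.486 0.248 0.307] [ 0.48  0.61  0.97 -0.29  1.96 -0.65]
1 [0.55  0.238 0.257] [ 0.52  0.58  1.16 -0.46  1.58 -1.2 ]
1 [0.572 0.12  0.257] [ 0.33  0.5   1.3  -0.49  1.44 -1.34]
1 [0.572 0.12  0.212] [ 0.33  0.53  1.37 -0.5   1.35 -1.29]
1 [0.559 0.189 0.344] [ 0.44  0.5   1.05 -0.48  1.7  -1.35]
1 20 0 [-0.47  0.37  2.04  0.46  0.49 -2.6 ]
1 20 0.65 [-0.56  0.11  2.01  0.33  0.79 -2.52]
1 20 1.3 [-0.52  0.02  1.75  0.25  1.11 -2.36]
1 30 0 [-0.54  0.37  2.16  1.05  0.39  3.04]
1 30 0.65 [-0.66  0.07  2.14  0.64  0.68 -2.87]
1 30 1.3 [-0.61 -0.05  1.88  0.45  0.97 -2.56]
1 40 0 [-0.63  0.4   2.28  1.69  0.49  2.32]
1 40 0.65 [-0.77  0.06  2.26  1.04  0.66  2.95]
1 40 1.3 [-0.72 -0.09  2.01  0.71  0.88 -2.84]
1 50 0 [-0.72  0.49  2.39  2.02  0.73  1.88]
1 50 0.65 [-0.89  0.1   2.38  1.41  0.75  2.49]
1 50 1.3 None
-1 [0.513 0.298 0.233] [ 0.53  0
[... 266 characters left out ...]
 1.8 ]
-1 [0.572 0.12  0.212] [ 0.33  0.53  1.37 -0.5   1.35  1.85]
-1 [0.559 0.189 0.344] [ 0.44  0.5   1.05 -0.48  1.7   1.79]
-1 20 0 [-0.47  0.37  2.04  0.46  0.49  0.54]
-1 20 0.65 [-0.56  0.11  2.01  0.33  0.79  0.62]
-1 20 1.3 [-0.52  0.02  1.75  0.25  1.11  0.78]
-1 30 0 [-0.54  0.37  2.16  1.05  0.39 -0.1 ]
-1 30 0.65 [-0.66  0.07  2.14  0.64  0.68  0.27]
-1 30 1.3 [-0.61 -0.05  1.88  0.45  0.97  0.58]
-1 40 0 [-0.63  0.4   2.28  1.69  0.49 -0.82]
-1 40 0.65 [-0.77  0.06  2.26  1.04  0.66 -0.19]
-1 40 1.3 [-0.72 -0.09  2.01  0.71  0.88  0.3 ]
-1 50 0 [-0.72  0.49  2.39  2.02  0.73 -1.26]
-1 50 0.65 [-0.89  0.1   2.38  1.41  0.75 -0.65]
-1 50 1.3 [-0.82 -0.11  2.13  1.02  0.87 -0.03]
```

Run:
```python
from h import *
a=tilt(BK[2],TH,1); g=w(BK,[OFF,0,HB])[0]
p0=read_state()["tcp_pos"]
ctrl.move_l(p0+[0,0,.08],rate=.2)
ctrl.movep(tcp(g,a,.12),a.as_rotvec()); hand.grip(.6)
ctrl.move_l(tcp(g,a),rate=.12)
print(read_state()["wrist_force"])
hand.grip(0,45); s=read_state(); print(s["grip_width"],s["gripper_force"],s["wrist_force"],s["time"])
ctrl.move_l(tcp(g+[0,0,.17],a),rate=.12)
s=read_state(); print(s["grip_width"],s["gripper_force"],s["wrist_force"],s["wrist_torque"],s["time"])
im=[cams.grab_frame(n)[:,:,::-1] for n in("side","top")]
cv2.imwrite("pics/lift.png",np.hstack([im[0][50:400,100:500],im[1][50:400,100:500]]))
```

```text
[0.52801165 0.30420377 0.54323985]
0.09545180390479399 44.4953191280365 [ 0.05042796 -0.3426128  -0.93474506] 5.0333
0.09631907424204875 44.60400938987732 [-1.04072241  0.33855226 -4.17753153] [ 0.47016947 -0.17561604  0.03213282] 6.6
```

View pics/lift.png

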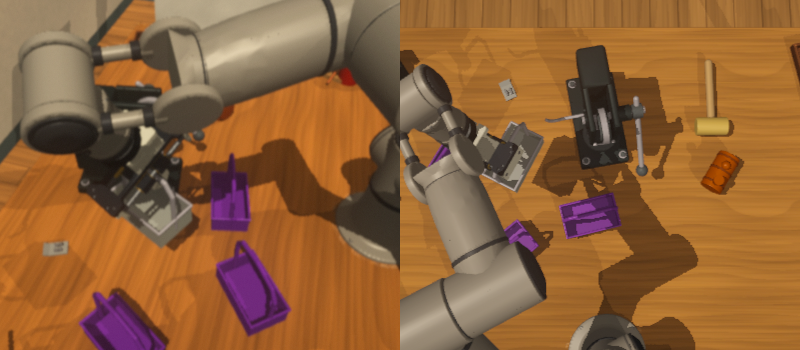

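The basket is in the grip, lifted and about level. In the top half its rim is around (512,155), and the scene is otherwise undisturbed. Next I move it to the hook and stop above the seat to look.

Run:
```python
from h import *
b=tilt(PR[2],TH,1)
ctrl.move_l(tcp(seatgrasp(.13,.07),b),rate=.1,rot=b.as_rotvec())
ctrl.move_l(tcp(seatgrasp(.13,.04),b),rate=.1)
ctrl.move_l(tcp(seatgrasp(0,.04),b),rate=.08)
s=read_state(); print(s["grip_width"],s["gripper_force"],s["wrist_force"],s["wrist_torque"],s["time"])
im={n:cams.grab_frame(n)[:,:,::-1] for n in("side","top","wrist")}
cv2.imwrite("pics/over.png",np.hstack([cv2.resize(im["side"][100:360,100:320],(440,520)),np.vstack([cv2.resize(im["top"][80:210,200:380],(360,260)),cv2.resize(im["wrist"],(360,260))])]))
```

```text
0.09621276139384426 44.59398150444031 [ 0.47705118 -0.04537705 -2.66004192] [ 0.54850914  0.18943333 -0.04003896] 9.7583
```

View pics/over.png

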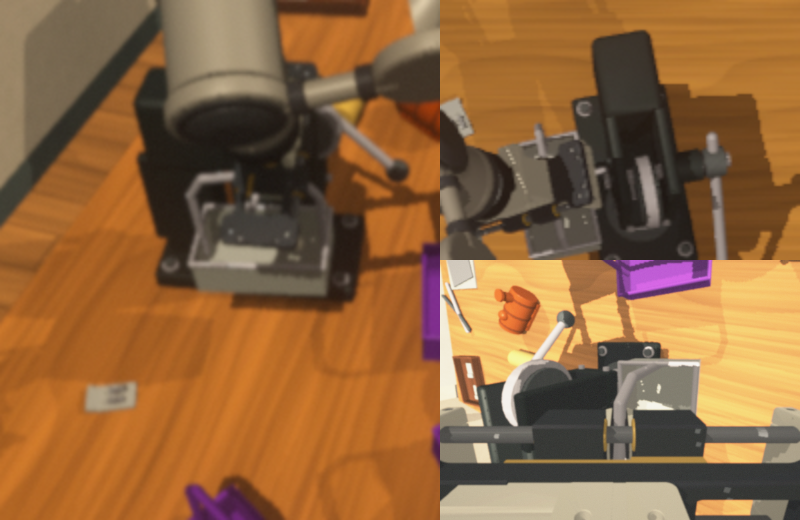

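The handle is now over the hook. The side view shows the basket level against the flank, the hook inside the handle at about (255,200), and no contact forces. I'll lower it until the hook takes the weight.

Run:
```python
from h import *
b=tilt(PR[2],TH,1)
f0=read_state()["wrist_force"][2]
for dz in (.012,.006,.003,0,-.002,-.004,-.006):
    ctrl.move_l(tcp(seatgrasp(0,dz),b),rate=.06 if dz>.01 else .02); ctrl.hold(.1)
    s=read_state(); print(dz,np.round(s["wrist_force"],2),np.round(s["wrist_torque"],2))
    if s["wrist_force"][2]-f0>2.2: break
print(s["time"])
```

```text
0.012 [-0.96  0.45 -3.06] [ 0.58  0.16 -0.02]
0.006 [-0.03 -0.13 -3.64] [ 0.57  0.22 -0.02]
0.003 [-0.31  0.08 -3.63] [0.51 0.2  0.  ]
0 [ 0.6  -0.94 -1.92] [0.38 0.06 0.06]
-0.002 [-0.07 -2.13  5.42] [-0.25 -0.18 -0.12]
12.325
```

The handle met the hook at the expected height, so I release and back off along the fingers.

Run:
```python
from h import *
b=tilt(PR[2],TH,1)
ctrl.move_l(tcp(seatgrasp(0,-.0005),b),rate=.02)
hand.grip(.16); ctrl.hold(.2); hand.grip(.4); ctrl.hold(.3)
s=read_state(); print(np.round(s["wrist_force"],2))
ctrl.move_l(tcp(seatgrasp(0,0),b,.05),rate=.06)
ctrl.move_l(tcp(seatgrasp(0,0),b,.16),rate=.12)
s=read_state(); p=s["tcp_pos"]
ctrl.move_l(p+[-.12,.05,.12],rate=.2); print(read_state()["time"],read_state()["joints"])
im={n:cams.grab_frame(n)[:,:,::-1] for n in("side","top")}
cv2.imwrite("pics/hung.png",np.hstack([cv2.resize(im["side"][110:350,130:330],(400,480)),cv2.resize(im["top"][80:240,200:333],(400,480))]))
```

```text
[-0.26  0.46 -0.42]
17.1333 [ 0.62402053  0.37159123  0.92688348 -0.49040984  2.01649434 -1.30813011]
```

View pics/hung.png

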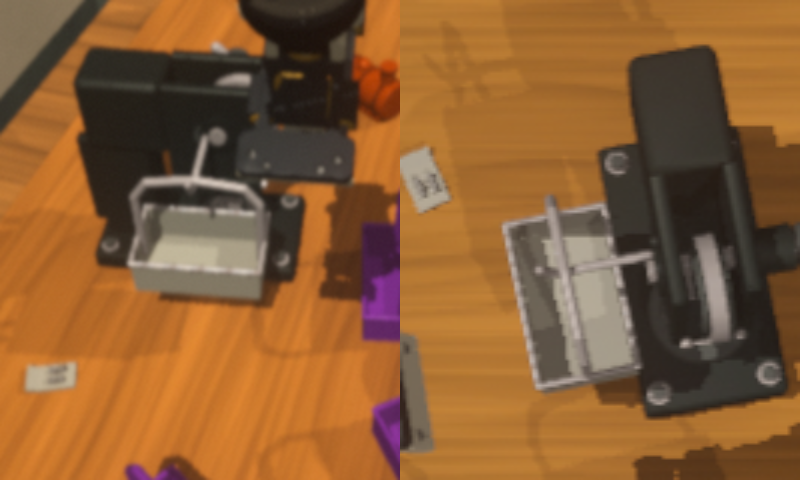

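The basket hangs freely and level on the hook, with the handle crossing the bar at (190,185) in the left half and (565,265) in the right. Now the lever.

Run:
```python
from h import *
r=lev(np.radians(22),-1); rv=r.as_rotvec()
hand.grip(.8,20)
ctrl.movep(tcp(ball(0),r,.27)+[-.02,0,.06],rv)
ctrl.move_l(tcp(ball(0),r,.10),rate=.2)
ctrl.move_l(tcp(ball(0),r),rate=.08)
print(read_state()["wrist_force"])
hand.grip(0,20); s=read_state(); print(s["grip_width"]*92,s["gripper_force"],s["wrist_force"],s["time"],s["tcp_pos"]-tcp(ball(0),r))
im={n:cams.grab_frame(n)[:,:,::-1] for n in("side","top","wrist")}
cv2.imwrite("pics/knob.png",np.hstack([cv2.resize(im["side"][110:310,180:340],(400,500)),np.vstack([cv2.resize(im["top"][100:260,260:420],(250,250)),cv2.resize(im["wrist"],(333,250))[:,:250]])]))
```

```text
[0.1856674  0.38325198 0.45101442]
33.08949869426959 20.000025629997253 [-0.17424032  2.05943249  1.11761877] 23.15 [-3.85083746e-05  1.61866457e-04  1.47111772e-06]
```

View pics/knob.png

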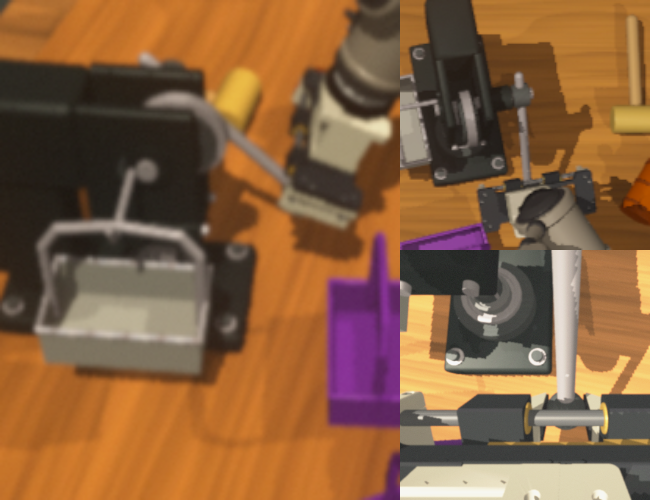

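The ball is centred between the pads at 33 mm grip width, as expected for a 34 mm ball. Now I raise it along its arc.

Run:
```python
from h import *
r=lev(np.radians(22),-1)
for q in np.append(np.arange(.1,1.25,.1),1.25):
    ctrl.move_l(tcp(ball(q),r),rate=.05)
    s=read_state(); print(round(q,2),np.round(s["wrist_force"],1),round(s["grip_width"]*92,1))
    if np.linalg.norm(s["wrist_force"])>25: print("stop"); break
print(s["time"])
im={n:cams.grab_frame(n)[:,:,::-1] for n in("side","top","wrist")}
cv2.imwrite("pics/up.png",np.hstack([cv2.resize(im["side"][80:280,180:340],(400,500)),np.vstack([cv2.resize(im["top"][100:260,260:420],(250,250),interpolation=cv2.INTER_CUBIC),cv2.resize(im["wrist"],(333,250))[:,:250]])]))
```

```text
0.1 [ 3.3  4.6 -1.9] 32.8
0.2 [ 2.4  4.3 -3.1] 32.6
0.3 [ 2.7  5.2 -3.1] 32.8
0.4 [ 1.4  5.8 -3.1] 33.1
0.5 [ 0.6  5.2 -2.9] 32.7
0.6 [ 0.5  5.3 -3.3] 32.8
0.7 [-0.8  6.9 -2.9] 33.0
0.8 [ 0.3  6.  -2.9] 32.7
0.9 [-1.3  6.8 -3.2] 33.1
1.0 [-2.4  7.  -3. ] 32.9
1.1 [-1.7  6.6 -3.1] 32.8
1.2 [-1.5  6.7 -3.1] 33.0
1.25 [-3.1  7.  -3.4] 32.8
30.0417
```

View pics/up.png

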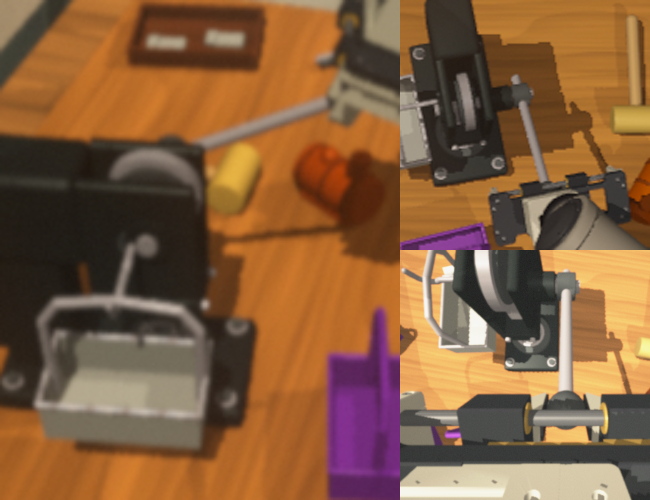

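The lever followed with steady forces of about 8 N. The rod is visible in the side view from (205,142) to (330,103). I move to 1.30 and check the angle from the rod line.

Run:
```python
from h import *
r=lev(np.radians(22),-1)
ctrl.move_l(tcp(ball(1.30),r),rate=.03); ctrl.hold(.4)
s=read_state(); print(np.round(s["wrist_force"],1),s["time"],s["tcp_pos"]-tcp(ball(1.3),r))
S=cams.get_calibration("side"); im=cams.grab_frame("side")[:,:,::-1]
def rod(q,d): return w(PR,[PX-d*np.cos(q-.8),-.09,.235+d*np.sin(q-.8)])[0]
for q in(1.2,1.25,1.3,1.35,1.4): print(q,np.round(proj(S,[rod(q,d) for d in(.06,.09,.12,.15)]),1).tolist())
cv2.imwrite("pics/rod.png",cv2.resize(im[90:170,250:350],(800,640))[:600])
```

```text
[-2.1  5.8 -1.2] 31.0583 [0.00020478 0.00030411 0.0017045 ]
1.2 [[270.0, 136.4], [281.1, 133.2], [292.3, 129.9], [303.9, 126.6]]
1.25 [[269.5, 135.5], [280.3, 131.8], [291.4, 128.0], [302.7, 124.1]]
1.3 [[268.9, 134.5], [279.5, 130.4], [290.3, 126.1], [301.3, 121.7]]
1.35 [[268.3, 133.7], [278.5, 129.0], [289.1, 124.2], [299.9, 119.3]]
1.4 [[267.6, 132.8], [277.5, 127.7], [287.7, 122.4], [298.2, 117.0]]
```

View pics/rod.png

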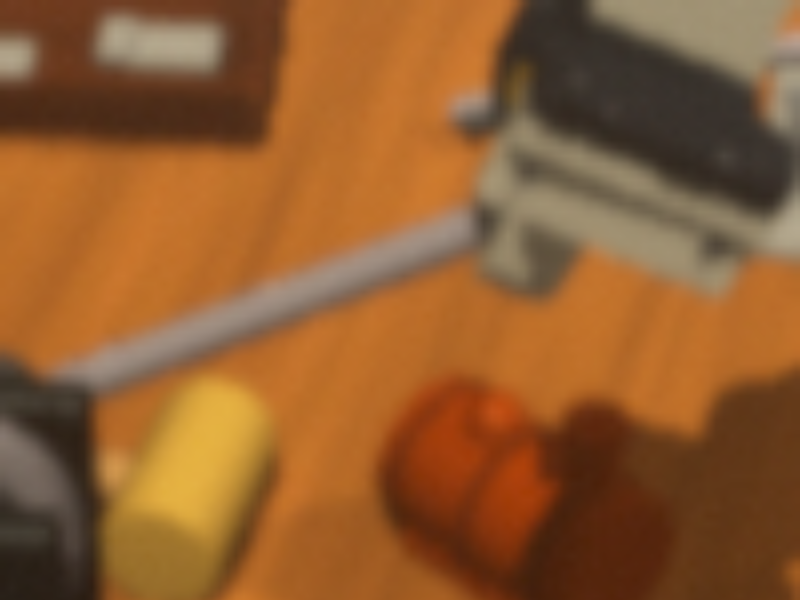

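By eye the rod line gives about 1.31, and the TCP reads 1.7 mm high. I'll run one sub-pixel fit on the rod and then trim.

```bash
cat > q.py <<'E'
from h import *
S=cams.get_calibration("side")
def meas():
    im=cams.grab_frame("side").astype(float); pts=[]
    sat=im.max(2)-im.min(2)
    for u in range(267,306):
        v0=136-.4*(u-265); v=np.arange(int(v0)-7,int(v0)+8); k=np.clip(70-sat[v,u],0,None)
        if k.sum()>30: pts.append((u,(k*v).sum()/k.sum()))
    pts=np.array(pts)
    f=lambda x:[np.interp(u,*proj(S,[w(PR,[PX-d*np.cos(x[0]-.8),-.09+x[1],.235+d*np.sin(x[0]-.8)])[0] for d in(.05,.18)]).T)-v for u,v in pts]
    for fn,x0 in((lambda x:f([x[0],0]),[1.3]),(f,[1.3,0])):
        s=least_squares(fn,x0,loss="soft_l1"); print("q,dy",s.x,"rms",np.std(s.fun),len(pts))
    print(np.round(pts[::8],1).tolist())
meas()
s=read_state(); d=R.from_rotvec(s["ee_rot"]); b=s["tcp_pos"]-d.apply([0,0,.019]); o=w(PR,[PX,-.09,.235])[0]; L=rz(PR[2]).T@(b-o)
print("tcp-based q",.8+np.arctan2(L[2],-L[0]),np.hypot(L[0],L[2]),L[1],"tilt",d.apply([0,0,1]))
E
python3 q.py
```

```text
q,dy [1.31626114] rms 0.25645868753699774 39
q,dy [ 1.29563472 -0.0041974 ] rms 0.05725657583243546 39
[[267.0, 134.5], [275.0, 131.4], [283.0, 128.1], [291.0, 125.1], [299.0, 122.0]]
tcp-based q 1.308479252085097 0.1906210207424285 0.00024143355837050377 tilt [ 0.36935059  0.06892344 -0.92673065]
```

```bash
python3 - <<'E'
from h import *
r=lev(np.radians(22),-1)
ctrl.move_l(tcp(ball(1.295),r),rate=.02); ctrl.hold(1.0)
E
python3 q.py; python3 -c "
from h import *
s=read_state(); print(s['time'],s['grip_width']*92,s['gripper_force'],s['wrist_force'])"
```

```text
q,dy [1.31096324] rms 0.24785964695424917 39
q,dy [ 1.29121539 -0.00398379] rms 0.06932170260043734 39
[[267.0, 134.7], [275.0, 131.5], [283.0, 128.4], [291.0, 125.3], [299.0, 122.2]]
tcp-based q 1.3027578424046569 0.19060314075761495 0.0002501564259717361 tilt [ 0.36908666  0.06895073 -0.92683377]
32.4583 32.63160660465745 19.999802112579346 [-3.01206268  6.51951958 -3.1152515 ]
```

The three estimates (1.29, 1.30 and 1.31) bracket 1.30, and the grip and pose are steady, so I'm handing in.

```bash
python3 -c "
from cell import workorder
print(workorder.close_job())"
```

```text
the job is handed in; nothing more can be done
None
```

The basket hangs free on the press hook, and the gripper is still holding the lever at about 1.30 rad (estimates 1.29 to 1.31), the top of the ram's lift; the job was handed in at about 32.5 s and nothing else was moved.

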